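Tip the film out of the yellow-banded holder

TASK

The yellow film cassette is at the bottom of the tall black holder with the yellow band, too deep to reach. Tip that holder over, away from its upright position and down towards its catch tray, until the cassette slides out and lies in the tray; the holder may stay tipped. Leave the blue-banded holder standing upright.

Things in the scene. Friction and masses are not known exactly. Their poses are not given: they have to be found in the camera images.
- yellow_stand: Fixed base with the yellow-banded holder. Origin on the table straight below the holder's pivot; +x points from holder to catch tray, z up. Pivot axis along y, 125 mm up, between two aluminium cheeks (36 mm along x, 62 mm over their outsides, tops 140 mm up). Open tray: x = 43 to 179 mm, 90 mm wide inside, floor 6 mm and rim 30 mm above the table.
- yellow_holder (a joint): Tilt (rad) of the black square tube, 42 x 42 mm outside, 3 mm wall, 140 mm long, yellow band on its top 26 mm. 0: upright, centred over the origin, underside 75 mm, mouth 215 mm above the table. Grows as the mouth swings to the tray; stop at 2.3. Stiff pivot (0.12 N m): stays where left, so push its flat back above the pivot, round to the stop. Film slides out from about 2.0.
- yellow_film: Yellow film cassette with black ends, a cylinder 25 mm across and 47 mm long, about 28 g, origin at its centre, z along its axis. It starts standing loose on the floor of the yellow-banded holder, its top about 90 mm below the mouth.
- blue_holder (a joint): Tilt (rad, 0 upright) of the blue-banded holder, an identical tube on its own identical stand beside the yellow one, with a blue cassette in it; it must stay upright. Which of the two stands on the left varies.

How it is judged:
By the outcome, as a careful person would: the job done as asked, in the order asked, and still so for the second after the job is handed in, with the robot touching nothing.
It also fails if it takes over 42 s, if anything falls off the work surface, if the arm or the gripper's body presses on something with over 40 N, if the wrist force passes 120 N, or if a joint passes its speed limit or range.

ROBOT

A 6-joint arm with a two-finger parallel gripper is mounted at the origin on the work surface. World frame = base frame: x ahead of the robot, y to its left, z up, the work surface at z = 0. Lengths are in m, angles in rad, forces in N, time in s.
With the tool pointing down it reaches from about 0.375 to 0.975 m from the base axis. Payload 3.8 kg.
Tool frame: the origin (TCP) lies midway between the tips of the shut fingers; the grasp point (between the pads) lies 19 mm behind it; z points along the fingers, y is the direction in which the jaws open and shut (so a half turn about z gives the same grasp; the last joint's range is limited). The gripper opens to 85 mm and grips with 20 to 120 N. Pads are 22 mm wide; open, the fingers measure 114 mm over their backs; the gripper's body (76 mm by 85 mm) begins 54 mm behind the grasp point. The pads swing forward as they close: fully open they stand 13 mm farther back than shut.
Start: joints at [-1.363, 0.264, 1.604, -0, 1.274, -0.037], TCP at [0.164, -0.655, 0.231] pointing down, gripper open.
Joint ranges: [-2.63, 2.63], [-0.94, 2.18], [0.31, 2.57], [-1.31, 4.45], [0, 2.66], [-2.55, 2.55]. Speed limits (rad/s): [2.57, 2.57, 3.14, 3.14, 3.14, 3.14].

INTERFACE

Orientations are given as a rotation vector (axis times angle).
In Python, from workcell import bot gives the robot as it stands.
- The arm moves only by the tool arm_command, never from a script. Its argument "targets" is text: rows parted by semicolons, each of 7 numbers parted by spaces: the shift along the tool's x, y, z in mm, then the turn, a rotation vector about the tool's x, y, z in degrees, then the opening, from 0 (shut) to 1 (fully open). A call has 1 to 10 rows; each row is the pose to reach, as a shift and turn from the pose commanded when the call began, along the tool's axes at that moment; what a row does not reach only later rows make up. A row lasts 1/12 s, in which the tool goes at most 41.7 mm and 7.16 degrees, less where a joint would pass 70% of its speed; a pose out of reach is approached as far as the arm can. A call with a gripper value outside its range is refused whole. The fingers move at their own pace and stop on an object; "newtons" is the grip in N (left out, the last holds). Time passes only in rows, so rows that repeat a pose let the fingers close. It gives the time, the measured TCP pose, the force and the opening at its end, in the units of the state.
- bot.read_state(): the state, without advancing time (a new reading comes with each control period).
- bot.read_camera(name): name is "scene" or "top"; returns (picture, depth): 400x640x3 uint8, blue, green, red; 400x640 float32, m along the optical axis (not along the pixel's ray), 0 where there is no reading.
- bot.camera_params(name): a dict with "fov_y" (degrees; the focal length in pixels is half the picture's height over the tangent of half this angle, whatever the lens; pixels are square), "cx", "cy" (the principal point, pixels), "xyz" and "rotation" of the camera in the world. Camera axes: x right, y up, looking along -z (the intrinsics and any distortion apply to the point x, -y, -z); pixel columns grow to the right and rows downward; lengths in m; the calibration is good to about 2 mm. A picture is of the moment at which its call begins. camera_params takes no time and is no camera call.
- bot.finish_job(): hands the job in, once; it reports no verdict.
The state is a dict: "time": time; "q": joint angles; "joint_vel": joint speeds; "joint_torque": joint torques, N m; "tool_pos": TCP position; "tcp_rot": TCP orientation; "wrist_force": force on the tool from outside, world axes, zero at the start; "torque": the same for the moment, N m; "width": opening from 0.0 (shut) to 1.0 (fully open).
Only numpy, scipy, OpenCV 4.12 (cv2) and the standard library are available. Lean on these libraries where they do the work, as an engineer would, in place of code of your own. Each camera call takes 0.05 s, during which the arm holds its last target.

## Working session

There is one attempt and no reset: what is moved stays moved. The work goes in short steps, Python scripts to look and compute and a tool call to move; the robot and the scene stay as the last step left them, time stands still between calls to the robot, and variables do not carry over. Pictures are saved under pics/ and viewed, and the job is handed in when it is done.

Besides the shell and the picture viewer there is one more tool, called as name(argument=value, ...), one argument or row to a line, values as JSON. arm_command: Moves the arm, as the interface text tells. Its arguments: {"type":"object","properties":{"targets":{"type":"string"},"newtons":{"type":"number"}},"required":["targets"]}

```bash
mkdir -p pics; python3 - <<'E'
from workcell import bot
import cv2,numpy as np
for n in("scene","top"):
    p,d=bot.read_camera(n); cv2.imwrite(f"pics/{n}0.png",p); np.savez(f"/tmp/{n}0.npz",p=p,d=d)
    print(n,bot.camera_params(n))
print(bot.read_state())
E
```

```text
scene {'fov_y': 52.27814678968463, 'cx': 321.1476012740599, 'cy': 203.27247415610887, 'xyz': array([ 1.03866833, -0.26151757,  0.54078369]), 'rotation': array([0.8315481 , 0.50932043, 1.0091344 ])}
top {'fov_y': 46.68708919123452, 'cx': 311.27710072953374, 'cy': 194.58631270871274, 'xyz': array([0.44183014, 0.01626822, 1.03402182]), 'rotation': array([ 0.04448609, -0.08395825, -1.54012114])}
{'time': 0.1, 'q': array([-1.36290505e+00,  2.64692524e-01,  1.60525059e+00, -3.50948529e-05,
        1.27372488e+00, -3.68895440e-02]), 'joint_vel': array([ 0.00067577, -0.00156298, -0.00457409, -0.00075316,  0.00016899,
       -0.00072323]), 'joint_torque': array([ 1.35420628e-04, -5.16706181e+01, -3.68590593e+01, -3.58013779e-05,
        6.35395671e-03,  2.01610214e-05]), 'tool_pos': array([ 0.16343629, -0.65421918,  0.23006953]), 'tcp_rot': array([-3.11604097e+00, -3.83305568e-01,  3.30673051e-04]), 'wrist_force': array([-0.35269493, -0.68977499,  0.52940006]), 'torque': array([0.02168177, 0.0130144 , 0.01239909]), 'width': 0.9969055110638279}
```

View pics/scene0.png

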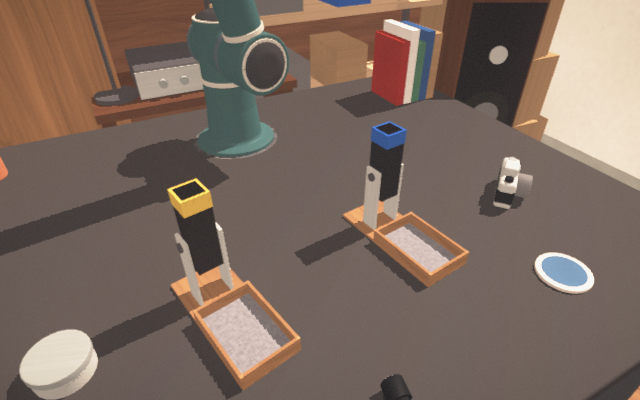

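View pics/top0.png

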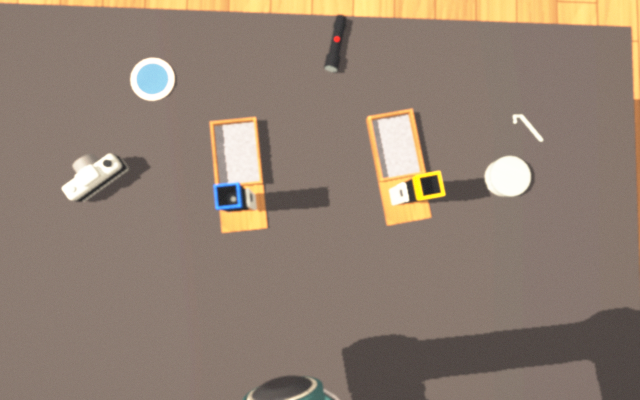

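The scene view shows the yellow-banded holder at about (192,195) and the blue one at about (388,135). Both trays extend away from the robot. In the top view the yellow mouth is at about (430,186), with its tray at about (397,147) above it.

```bash
cat > h.py <<'E'
import numpy as np,cv2
from scipy.spatial.transform import Rotation as R
from workcell import bot
def ray(n,uv):
    c=bot.camera_params(n); f=200/np.tan(np.radians(c['fov_y']/2))
    uv=np.atleast_2d(np.array(uv,float))
    d=np.c_[(uv[:,0]-c['cx'])/f,-(uv[:,1]-c['cy'])/f,-np.ones(len(uv))]
    return c['xyz'],R.from_rotvec(c['rotation']).apply(d)
def plane(n,uv,z):
    o,d=ray(n,uv); return o+d*((z-o[2])/d[:,2])[:,None]
def pts(n,uv,dep):
    o,d=ray(n,uv); return o+d*np.asarray(dep)[:,None]
E
python3 - <<'E'
from h import *
np.set_printoptions(precision=4,suppress=True)
for n in("top","scene"):
    z=np.load(f"/tmp/{n}0.npz");p,d=z['p'],z['d']
    h=cv2.cvtColor(p,cv2.COLOR_BGR2HSV)
    for nm,lo,hi in(("yel",(22,150,100),(35,255,255)),("blue",(105,150,60),(125,255,255)),("wood",(5,110,100),(18,255,255))):
        m=cv2.inRange(h,lo,hi)
        k,l,s,c=cv2.connectedComponentsWithStats(m)
        for i in range(1,k):
            if s[i,4]<150: continue
            v,u=np.nonzero((l==i)&(d>0)); P=pts(n,np.c_[u,v],d[v,u])
            if abs(P[:,1]).mean()>.5 or P[:,2].mean()<-.02 or P[:,0].mean()<.3: continue
            print(n,nm,s[i],"med",np.median(P,0),"zmax",np.percentile(P[:,2],97))
            t=P if nm=="wood" else P[(P[:,2]>.208)&(P[:,2]<.222)]
            if len(t)>20:
                r=cv2.minAreaRect((t[:,:2]*1000).astype(np.float32)); print("   rect",len(t),r)
            if nm!="wood" and n=="top":
                cs,_=cv2.findContours((l==i).astype(np.uint8),cv2.RETR_EXTERNAL,cv2.CHAIN_APPROX_NONE)
                q=plane(n,cs[0][:,0],.215)*1000
                print("   planerect",cv2.minAreaRect(q[:,:2].astype(np.float32)))
E
```

```text
top yel [412 171  33  30 427] med [ 0.5338 -0.2128  0.2124] zmax 0.21766029309275342
   rect 245 ((533.5222778320312, -214.99520874023438), (43.54738998413086, 44.1163330078125), 11.717622756958008)
   planerect ((533.0853881835938, -211.96978759765625), (47.06658172607422, 52.88597106933594), 11.965700149536133)
top blue [215 184  28  26 265] med [0.5018 0.1426 0.2082] zmax 0.21737096303280196
   rect 134 ((503.1300354003906, 144.84268188476562), (42.44141387939453, 43.43935775756836), 6.651771068572998)
   planerect ((502.11187744140625, 142.81556701660156), (45.13484573364258, 46.58088684082031), 7.460640907287598)
top wood [ 366  108   66  118 1011] med [ 0.6254 -0.1974  0.0113] zmax 0.03313343663878243
   rect 1009 ((598.5525512695312, -206.92266845703125), (254.94740295410156, 114.19093322753906), 11.877313613891602)
top wood [ 209  117   59  116 1021] med [0.5729 0.1416 0.0085] zmax 0.033845855191272735
   rect 1018 ((569.0899658203125, 156.8223114013672), (256.5681457519531, 109.50292205810547), 8.166755676269531)
scene wood [ 343  200  126   87 2944] med [0.5988 0.1391 0.0139] zmax 0.029035863205678022
   rect 2929 ((562.5288696289062, 171.97686767578125), (254.37506103515625, 134.74600219726562), 7.529230117797852)
scene wood [ 171  266  130  125 4147] med [ 0.5916 -0.2055  0.013 ] zmax 0.02955403966312653
   rect 4139 ((591.1502075195312, -193.88450622558594), (255.26223754882812, 113.582763671875), 12.018016815185547)
```

```bash
cat >> h.py <<'E'
O=np.array([.5335,-.215,0]); yaw=np.radians(11.9)
def tostand(p): return R.from_euler('z',-yaw).apply(np.asarray(p)-O)
def toworld(p): return R.from_euler('z',yaw).apply(p)+O
E
python3 - <<'E'
from h import *
np.set_printoptions(precision=1,suppress=True)
s=bot.read_state(); T=R.from_rotvec(s['tcp_rot'])
want=R.from_matrix(np.c_[[np.cos(yaw),np.sin(yaw),0],[np.sin(yaw),-np.cos(yaw),0],[0,0,-1]])
print(tostand(s['tool_pos'])*1000,"turn",np.degrees((T.inv()*want).as_rotvec()))
for g in([-.07,0,.205],):
    print(T.inv().apply(toworld(g)-s['tool_pos'])*1000)
# arc TCP path in stand frame (mm)
s1=80
for t in np.arange(0,2.41,.1):
    k=s1 if t<=1.57 else s1-22
    C=np.array([k*np.sin(t)-21*np.cos(t),125+k*np.cos(t)+21*np.sin(t)])
    C[0]+= -11 if t<=1.57 else 11
    print(round(t,1),C)
E
```

```text
[-452.7 -353.5  230.1] turn [-0.1 -0.   2.1]
[ 395.5 -339.    25.8]
0.0 [-32. 205.]
0.1 [-23.9 206.7]
0.2 [-15.7 207.6]
0.3 [ -7.4 207.6]
0.4 [  0.8 206.9]
0.5 [  8.9 205.3]
0.6 [ 16.8 202.9]
0.7 [ 24.5 199.7]
0.8 [ 31.8 195.8]
0.9 [ 38.6 191.2]
1.0 [ 45.  185.9]
1.1 [ 50.8 180. ]
1.2 [ 56.  173.6]
1.3 [ 60.5 166.6]
1.4 [ 64.3 159.3]
1.5 [ 67.3 151.6]
1.6 [ 69.6 144.3]
1.7 [ 71.2 138.4]
1.8 [ 72.3 132.3]
1.9 [ 72.7 126.1]
2.0 [ 72.5 120. ]
2.1 [ 71.7 113.8]
2.2 [ 70.3 107.8]
2.3 [ 68.2 102. ]
2.4 [65.7 96.4]
```

arm_command(
  targets="30 -26 0 0 0 0.2 0; 60 -52 0 0 0 0.4 0; 90 -78 0 0 0 0.6 0; 120 -104 0 0 0 0.8 0; 150 -130 0 0 0 1 0; 180 -156 0 0 0 1.2 0; 210 -182 0 0 0 1.4 0; 240 -208 0 0 0 1.7 0; 270 -234 0 0 0 1.9 0; 300 -260 0 0 0 2.1 0",
  newtons=40,
)

```text
time: 0.93
tool_pos: [0.3921, -0.328, 0.2309]
tcp_rot: [-3.124, -0.326, 0.0]
wrist_force: [1.0, -0.8, -0.4]
width: -0.0
```

```bash
python3 - <<'E'
from h import *
s=bot.read_state(); print(s['time'],tostand(s['tool_pos'])*1000,R.from_rotvec(s['tcp_rot']).as_matrix().round(3),s['wrist_force'],s['width'])
E
```

```text
0.9333 [-161.68600195  -81.38180548  230.94972634] [[ 0.979  0.206 -0.   ]
 [ 0.206 -0.979  0.   ]
 [-0.    -0.    -1.   ]] [ 1.00947261 -0.8193026  -0.40905478] -0.00038281519428202525
```

arm_command(
  targets="23 -20 6 0 0 0 0; 46 -41 13 0 0 0 0; 69 -61 20 0 0 0 0; 92 -81 26 0 0 0 0; 92 -81 26 0 0 0 0; 92 -81 26 0 0 0 0",
)

```text
time: 1.43
tool_pos: [0.4649, -0.2301, 0.2043]
tcp_rot: [-3.123, -0.332, 0.003]
wrist_force: [0.1, -0.6, -0.1]
width: 0.001
```

```bash
python3 - <<'E'
from h import *
p,d=bot.read_camera("scene"); cv2.imwrite("pics/s1.png",p)
s=bot.read_state(); print(s['time'],tostand(s['tool_pos'])*1000,s['wrist_force'],s['width'])
E
```

```text
1.4833 [-70.69300926  -1.6194377  204.74000354] [ 0.31272786  0.0970493  -0.00805149] -0.0002876737926267776
```

View pics/s1.png

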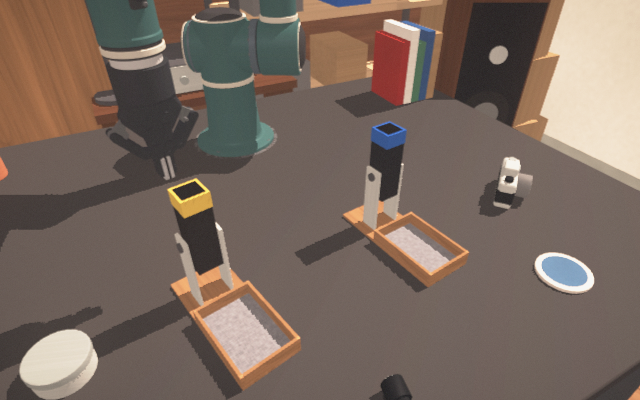

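The closed fingertips are at about (165,165), just behind the yellow holder. I'll start pushing now.

arm_command(
  targets="20 -1.5 0 0 0 0 0; 33 -1.5 0 0 0 0 0; 40 -1.5 -1 0 0 0 0; 47 -1.5 -2 0 0 0 0; 55 -1.5 -3 0 0 0 0; 63 -1.5 -3 0 0 0 0; 71 -1.5 -2 0 0 0 0; 79 -1.5 -1 0 0 0 0; 79 -1.5 -1 0 0 0 0",
)

```text
time: 2.23
tool_pos: [0.5433, -0.2135, 0.206]
tcp_rot: [-3.124, -0.327, -0.001]
wrist_force: [0.1, 0.8, 0.2]
width: 0.002
```

```bash
python3 - <<'E'
from h import *
p,d=bot.read_camera("scene"); cv2.imwrite("pics/s2.png",p)
s=bot.read_state(); print(s['time'],tostand(s['tool_pos'])*1000,s['wrist_force'],s['width'])
E
```

```text
2.2833 [  9.29730222  -0.34757138 205.92859707] [-0.19332091 -0.13938202 -0.96214146] 0.0004490020472580204
```

View pics/s2.png

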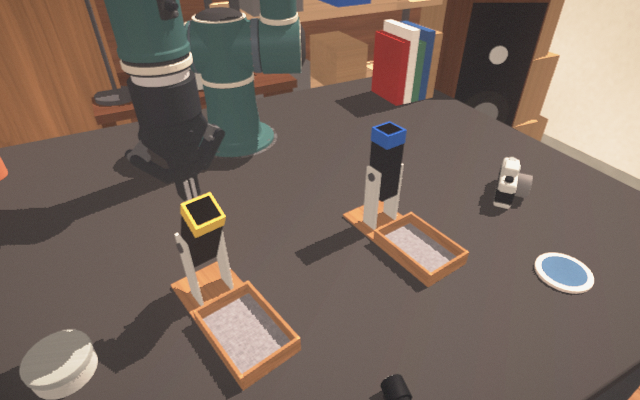

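The holder is tipping: the mouth has moved to about (203,213), roughly 0.4–0.5 rad. Continuing along the arc.

arm_command(
  targets="8 0 3 0 0 0 0; 15 0 6 0 0 0 0; 22.5 0 10 0 0 0 0; 29 0 15 0 0 0 0; 36 0 20 0 0 0 0; 41.5 0 26 0 0 0 0; 47 0 32 0 0 0 0; 51 0 39 0 0 0 0; 55 0 46.5 0 0 0 0; 55 0 46.5 0 0 0 0",
)

```text
time: 3.12
tool_pos: [0.5953, -0.2019, 0.1574]
tcp_rot: [-3.123, -0.327, 0.004]
wrist_force: [-0.2, -0.4, -0.5]
width: 0.001
```

```bash
python3 - <<'E'
from h import *
p,d=bot.read_camera("scene"); cv2.imwrite("pics/s3.png",p)
s=bot.read_state(); print(s['time'],tostand(s['tool_pos'])*1000,s['wrist_force'],s['width'])
E
```

```text
3.1667 [6.27578656e+01 7.64251412e-02 1.57850488e+02] [-0.71914302 -1.88736068 -0.98705435] 0.003513754525646747
```

View pics/s3.png

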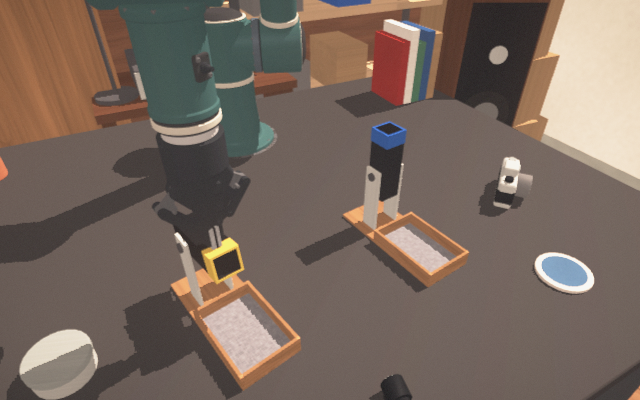

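The holder is almost horizontal, with the mouth at about (223,260) and light forces. Next I push down and slightly back.

arm_command(
  targets="4 0 7.5 0 0 0 0; 6 0 15 0 0 0 0; 7.5 0 20.5 0 0 0 0; 8.5 0 26.5 0 0 0 0; 9 0 33 0 0 0 0; 9 0 39 0 0 0 0; 8 0 45 0 0 0 0; 7 0 50 0 0 0 0; 7 0 50 0 0 0 0",
)

```text
time: 3.92
tool_pos: [0.6013, -0.2007, 0.108]
tcp_rot: [-3.123, -0.326, 0.004]
wrist_force: [0.9, -0.8, 0.1]
width: -0.005
```

```bash
python3 - <<'E'
from h import *
p,d=bot.read_camera("scene"); cv2.imwrite("pics/s4.png",p)
s=bot.read_state(); print(s['time'],tostand(s['tool_pos'])*1000,s['wrist_force'],s['width'])
E
```

```text
3.9667 [6.91312766e+01 4.17533545e-02 1.08395247e+02] [ 0.27859468  0.14251517 -0.16169338] 0.00015934208081915034
```

View pics/s4.png

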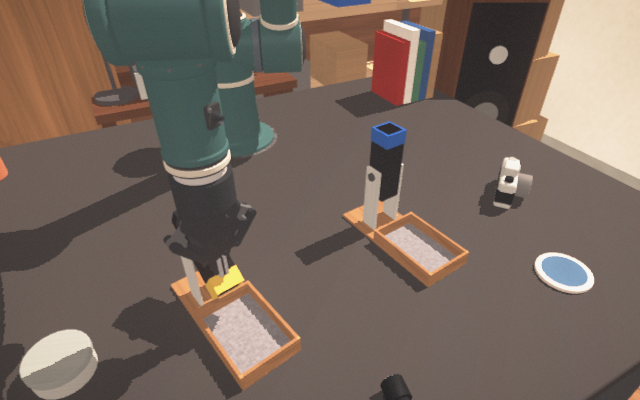

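The holder is past horizontal; the band at about (228,282) now faces the tray. The cassette isn't visible yet, so I'll push gently on to the stop.

arm_command(
  targets="-0.5 0 3 0 0 0 0; -1 0 5 0 0 0 0; -1.5 0 7 0 0 0 0; -2 0 8 0 0 0 0; -2 0 8 0 0 0 0; -2 0 8 0 0 0 0",
)

```text
time: 4.47
tool_pos: [0.6004, -0.2015, 0.1016]
tcp_rot: [-3.124, -0.326, 0.001]
wrist_force: [0.4, 0.2, 0.0]
width: 0.002
```

```bash
python3 - <<'E'
from h import *
for n in("scene","top"):
    p,d=bot.read_camera(n); cv2.imwrite(f"pics/{n}5.png",p)
    cr=p[200:400,120:340] if n=="scene" else p[80:260,340:480]
    cv2.imwrite(f"pics/{n}5c.png",cv2.resize(cr,None,fx=3,fy=3)[:600,:800])
s=bot.read_state(); print(s['time'],tostand(s['tool_pos'])*1000,s['wrist_force'],s['width'])
E
```

```text
4.5667 [ 68.25849835  -0.48659189 101.63836842] [-0.18825282 -0.6753371   0.39117313] 0.003579829252065038
```

View pics/scene5c.png

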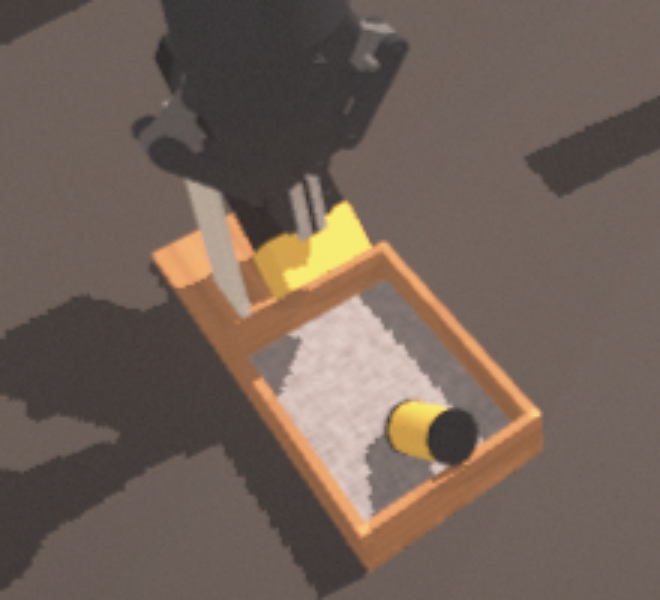

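The cassette has slid out and lies in the tray, at crop position (432,432), near the far end. I'm retreating straight up and will check it again.

arm_command(
  targets="0 0 -12 0 0 0 0; 0 0 -30 0 0 0 0; 0 0 -60 0 0 0 0; 0 0 -95 0 0 0 0; 0 0 -130 0 0 0 0; -40 0 -130 0 0 0 0; -80 0 -130 0 0 0 0; -120 0 -130 0 0 0 0; -155 0 -130 0 0 0 0; -155 0 -130 0 0 0 0",
)

```text
time: 5.4
tool_pos: [0.4432, -0.2337, 0.232]
tcp_rot: [-3.125, -0.323, 0.006]
wrist_force: [0.6, 0.9, -0.3]
width: 0.003
```

```bash
python3 - <<'E'
from h import *
np.set_printoptions(precision=1,suppress=True)
for n in("scene","top"):
    p,d=bot.read_camera(n); cv2.imwrite(f"pics/{n}6.png",p)
    cr=p[200:400,120:340] if n=="scene" else p[80:260,340:480]
    cv2.imwrite(f"pics/{n}6c.png",cv2.resize(cr,None,fx=3,fy=3)[:600,:800])
    h=cv2.cvtColor(p,cv2.COLOR_BGR2HSV)
    k,l,s,c=cv2.connectedComponentsWithStats(cv2.inRange(h,(20,120,80),(36,255,255)))
    for i in range(1,k):
        if s[i,4]>25:
            v,u=np.nonzero((l==i)&(d>0)); P=tostand(pts(n,np.c_[u,v],d[v,u]))*1000; print(n,s[i],np.median(P,0),np.percentile(P,3,0),np.percentile(P,97,0))
    k,l,s,c=cv2.connectedComponentsWithStats(cv2.inRange(h,(105,150,60),(125,255,255)))
    for i in range(1,k):
        if s[i,4]>100: print(n,"blue",s[i],c[i])
s=bot.read_state(); print(s['time'],tostand(s['tool_pos'])*1000,s['wrist_force'])
E
```

```text
scene [209 268  35  29 548] [75.1  1.1 89.3] [ 65.5 -18.9  80.9] [84.4 22.7 97.4]
scene [252 334  17   9  92] [154.1   3.5  37.8] [138.6  -1.7  26. ] [166.2  11.5  46.7]
scene blue [373 123  33  23 137] [391.9 133.6]
top [ 0  0 16  2 29] [1058.9 1211.6 -753.7] [1050.2 1185.3 -758.2] [1065.7 1236.9 -747.4]
top [38  0 20  4 50] [1029.6 1053.  -751.3] [1018.6 1026.  -759.5] [1037.4 1093.2 -744.4]
top [68  0 11  4 35] [1013.7  966.2 -752.2] [1005.9  944.6 -761.6] [1020.   980.7 -745.2]
top [82  0 12  5 50] [1000.9  903.3 -752.3] [ 990.7  887.1 -759.7] [1011.7  925.7 -742.6]
top [149   0  37   9 268] [ 942.7  596.  -751.4] [ 920.5  533.5 -761.2] [ 964.8  664.4 -743.1]
top [189   0  10   9  80] [ 923.3  496.7 -752.5] [ 907.6  479.6 -758.9] [ 942.6  516.2 -745.5]
top [216   0   4   9  32] [ 908.5  404.5 -750.5] [ 890.   397.3 -760.5] [ 923.9  412.9 -744.2]
top [230   0  39  12 312] [ 884.6  295.8 -751.2] [ 852.4  209.1 -761.2] [ 910.8  353.9 -743.2]
top [272   0  39  14 419] [ 852.9  120.3 -750.6] [ 821.2   46.1 -760.1] [ 880.8  189.1 -743. ]
top [313   0  14  14 149] [ 831.5    8.3 -750.6]
[... 1094 characters left out ...]
] [  466.  -1179.7  -741.1]
top [368 116   4  15  30] [171.7  48.7  30.1] [153.4  44.9  25.9] [183.4  50.3  32.9]
top [385 117  13  19 193] [151.8   5.6  36.8] [135.3  -7.   22.4] [167.4  15.5  52. ]
top [394 152  25  26 277] [67.3  6.7 90.9] [ 41.1 -21.5  35.6] [ 80.5  21.7 101.7]
top [377 158   8  23  38] [55.6 48.4 29.9] [39.2 43.8 27.3] [85.5 49.9 33.3]
top [380 180  45  44 599] [-30.2  27.7   6.2] [-56.7 -13.5   2.6] [32.8 46.3  9.6]
top [249 185  14   8  75] [ 70.6 321.1   6. ] [ 62.7 309.7   2.7] [ 77.6 334.1   9. ]
top [222 211  44  21 729] [  6.  361.9   5.8] [-12.4 317.2   2.4] [ 25.7 405.1   9.3]
top blue [215 184  28  26 275] [229.4 197.3]
5.5 [-87.3  -0.8 232.8] [-0.8  0.  -0.1]
```

View pics/scene6.png

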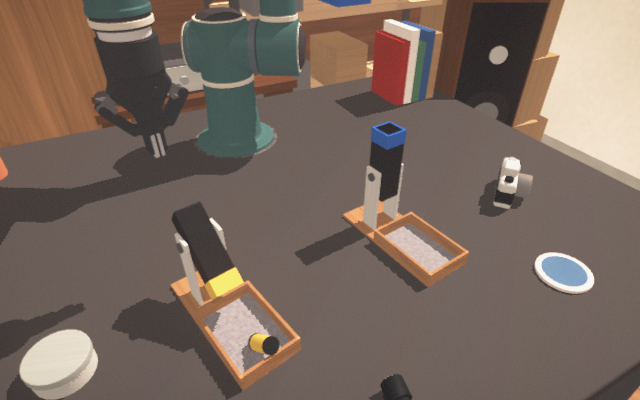

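View pics/top6c.png

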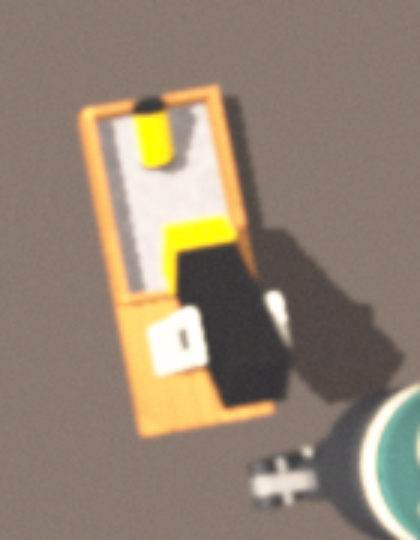

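The cassette is in the tray, but the depth readings (z 22–52 mm) suggest its outer end is propped on the far rim. I'll measure that before deciding what to do.

```bash
python3 - <<'E'
from h import *
np.set_printoptions(precision=1,suppress=True)
for n in("scene","top"):
    p,d=bot.read_camera(n)
    v,u=np.nonzero(d>0); P=tostand(pts(n,np.c_[u,v],d[v,u]))*1000
    m=(P[:,0]>100)&(P[:,0]<215)&(abs(P[:,1])<43)&(P[:,2]>10)
    P=P[m];
    for a in range(116,200,6):
        Q=P[(P[:,0]>=a)&(P[:,0]<a+6)&(P[:,2]>12)]
        if len(Q): 
            H=Q[Q[:,2]>max(Q[:,2].max()-15,18)]
            print(n,a,len(Q),"zmax",np.percentile(Q[:,2],95),"y",np.percentile(H[:,1],[5,50,95]))
    if n=="scene": cv2.imwrite("pics/s7c.png",cv2.resize(p[310:380,220:320],None,fx=8,fy=8,interpolation=cv2.INTER_CUBIC))
E
```

```text
scene 116 2 zmax 27.577298661655703 y [-42.7 -42.6 -42.5]
scene 122 2 zmax 26.90370514057315 y [-42.3 -42.2 -42. ]
scene 128 2 zmax 28.586164059587777 y [-40.2 -19.1   2.1]
scene 134 24 zmax 28.798724197785912 y [-37.3  -0.4   8.7]
scene 140 39 zmax 31.517387681484944 y [-17.2  -3.    9. ]
scene 146 44 zmax 36.4909993561503 y [-42.2  -2.6   8.7]
scene 152 50 zmax 40.47882631731801 y [-8.7 -2.  10.4]
scene 158 45 zmax 44.61644964103412 y [-5.9 -0.2  9.3]
scene 164 51 zmax 49.606115437969365 y [-4.3  1.1 12.4]
scene 170 98 zmax 51.75188131305221 y [-3.   7.4 17.8]
scene 176 144 zmax 46.57193014165644 y [-3.5  7.8 19.8]
scene 182 608 zmax 35.6875558209075 y [-38.6   1.6  35.9]Traceback (most recent call last):
  File "<stdin>", line 12, in <module>
    return _quantile_unchecked(
        a, q, axis, out, overwrite_input, method, keepdims, weights)
    return _ureduce(a,
                    func=_quantile_ureduce_func,
    ...<5 lines>...
                    overwrite_input=overwrite_input,
                    method=method)
    r = func(a, **kwargs)
    result = _quantile(arr,
                       quantiles=q,
    ...<2 lines>...
                       out=out,
                       weights=wgt)
    slices_having_nans = np.isnan(arr[-1, ...])
                                  ~~~^^^^^^^^^
IndexError: index -1 is out of bounds for axis 0 with size 0
```

The cassette is indeed propped at about 37°: the outer end's top is at x≈171, z≈52, and it rests on the far rim. I'll go over to the outside of the tray and push that end back and down along its axis so it drops flat.

arm_command(
  targets="38 -1 0 0 0 0 0; 76 -2 0 0 0 0 0; 114 -3 0 0 0 0 0; 152 -4 0 0 0 0 0; 190 -5 0 0 0 0 0; 228 -6 0 0 0 0 0; 265 -7 0 0 0 0 0; 298 -8 0 0 0 0 0; 298 -8 30 0 0 0 0; 298 -8 70 0 0 0 0",
)

```text
time: 6.38
tool_pos: [0.7466, -0.1628, 0.1663]
tcp_rot: [3.12, 0.331, 0.018]
wrist_force: [0.4, -0.9, -0.2]
width: -0.0
```

arm_command(
  targets="0 0 38 0 0 0 0; 0 0 76 0 0 0 0; 0 0 104 0 0 0 0; 0 0 104 0 0 0 0",
)

```text
time: 6.72
tool_pos: [0.7341, -0.1613, 0.0476]
tcp_rot: [-3.119, -0.328, 0.022]
wrist_force: [-1.1, 0.9, -1.8]
width: 0.004
```

```bash
python3 - <<'E'
from h import *
p,d=bot.read_camera("scene"); cv2.imwrite("pics/s8.png",cv2.resize(p[200:400,120:380],None,fx=3,fy=3))
s=bot.read_state(); print(s['time'],tostand(s['tool_pos'])*1000,s['wrist_force'],s['width'])
E
```

```text
6.7667 [209.24704715  10.03727532  51.7366944 ] [-0.08993246  0.56867116 -0.56022308] -0.0006608063806353427
```

View pics/s8.png

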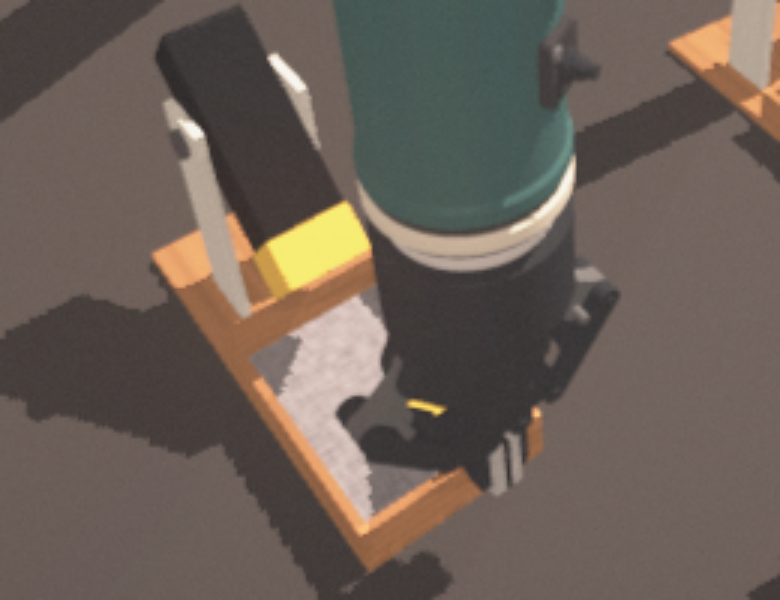

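arm_command(
  targets="-8 3 1 0 0 0 0; -14 3 2.5 0 0 0 0; -18 3 5 0 0 0 0; -22 3 8 0 0 0 0; -26 3 11 0 0 0 0; -30 3 14 0 0 0 0; -34 3 16.5 0 0 0 0; -38 3 17.5 0 0 0 0; -38 3 17.5 0 0 0 0",
)

```text
time: 7.52
tool_pos: [0.7008, -0.1749, 0.0395]
tcp_rot: [-3.124, -0.326, 0.003]
wrist_force: [-0.2, 0.7, -0.9]
width: 0.001
```

```bash
python3 - <<'E'
from h import *
p,d=bot.read_camera("scene"); cv2.imwrite("pics/s9.png",cv2.resize(p[200:400,120:380],None,fx=3,fy=3))
s=bot.read_state(); print(s['time'],tostand(s['tool_pos'])*1000,s['wrist_force'],s['width'])
E
```

```text
7.5667 [172.65352457   4.62644269  39.85290906] [ 0.51237776  0.28436602 -0.07416614] -0.0013792156924317708
```

View pics/s9.png

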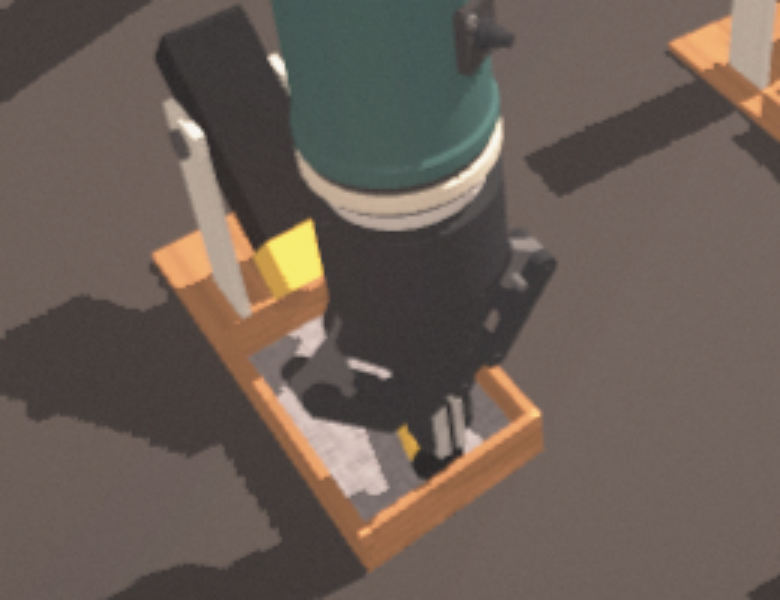

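The black end, at crop position (437,462), now seems to be inside the rim. Lifting clear to check.

arm_command(
  targets="0 0 -10 0 0 0 0; 0 0 -40 0 0 0 0; 0 0 -80 0 0 0 0; 0 0 -120 0 0 0 0; 0 0 -160 0 0 0 0; -1 0 -190 0 0 0 0; -40 0 -192 0 0 0 0; -80 0 -192 0 0 0 0; -120 0 -192 0 0 0 0; -160 0 -192 0 0 0 0",
)

```text
time: 8.4
tool_pos: [0.5448, -0.208, 0.2337]
tcp_rot: [3.123, 0.328, 0.003]
wrist_force: [-0.2, -0.1, 0.6]
width: -0.005
```

arm_command(
  targets="-40 0 0 0 0 0 0; -80 0 0 0 0 0 0; -110 0 0 0 0 0 0; -110 0 0 0 0 0 0; -110 0 0 0 0 0 0",
)

```text
time: 8.82
tool_pos: [0.4375, -0.2311, 0.2337]
tcp_rot: [3.124, 0.323, 0.004]
wrist_force: [1.1, -0.1, 0.7]
width: 0.003
```

```bash
python3 - <<'E'
from h import *
np.set_printoptions(precision=1,suppress=True)
for n in("scene","top"):
    p,d=bot.read_camera(n)
    cr=p[200:400,120:380] if n=="scene" else p[80:260,340:480]
    cv2.imwrite(f"pics/{n}10c.png",cv2.resize(cr,None,fx=3,fy=3))
    cv2.imwrite(f"pics/{n}10.png",p)
    v,u=np.nonzero(d>0); P=tostand(pts(n,np.c_[u,v],d[v,u]))*1000
    m=(P[:,0]>90)&(P[:,0]<215)&(abs(P[:,1])<35)
    P=P[m]
    for a in range(92,200,6):
        Q=P[(P[:,0]>=a)&(P[:,0]<a+6)]
        if len(Q): 
            H=Q[Q[:,2]>20]
            print(n,a,len(H),"zmax",np.percentile(Q[:,2],98),"y",np.percentile(H[:,1],[5,50,95]) if len(H) else '')
s=bot.read_state(); print(s['time'],tostand(s['tool_pos'])*1000,s['wrist_force'],s['width'])
E
```

```text
scene 92 0 zmax 6.953910673273332 y 
scene 98 0 zmax 6.803087839402688 y 
scene 104 0 zmax 6.88090855811876 y 
scene 110 0 zmax 7.1847225405781145 y 
scene 116 1 zmax 8.15150201880633 y [1.1 1.1 1.1]
scene 122 45 zmax 30.914882911324703 y [ 1.6  9.2 21.2]
scene 128 55 zmax 30.22487388245229 y [ 0.3  9.3 21.3]
scene 134 57 zmax 29.679373091918784 y [-0.5  9.9 21.1]
scene 140 55 zmax 30.231383444096306 y [-2.   6.8 18.5]
scene 146 60 zmax 30.439252405421904 y [-3.   6.9 18.3]
scene 152 60 zmax 29.126009704147915 y [-4.1  5.6 17.1]
scene 158 54 zmax 30.188894480555614 y [-5.   3.8 15.5]
scene 164 79 zmax 30.105038401466324 y [-6.4  1.3 13.6]
scene 170 27 zmax 30.07782589948498 y [ 3.9  9.1 14.5]
scene 176 20 zmax 28.822690310701788 y [-26.5   4.3  31.1]
scene 182 304 zmax 29.822082536877105 y [-32.1  -2.9  30.4]
scene 188 2 zmax 0.4800947104260888 y [15.5 18.  20.5]
scene 194 0 zmax 0.6039468722976853 y 
top 92 0 zmax 11.484275102650868 y 
top 98 0 zmax 9.72329907770634 y 
top 104 0 zmax 10.021387962290154 y 
top 110 0 zmax 10.346188963916303 y 
top 116 13 zmax 31.774936279613073 y [ 0.5  7.2 12.3]
top 122 30 zmax 33.292225951220594 y [ 1.1 12.9 21.1]
top 128 28 zmax 32.902107134669734 y [-1.9 10.3 19.6]
top 134 32 zmax 32.16232251299109 y [-2.3  9.3 18.7]
top 140 31 zmax 33.91625305867455 y [-3.9  7.8 17.2]
top 146 27 zmax 32.7955439478368 y [-4.9  6.7 16.3]
top 152 29 zmax 32.31800405037449 y [-5.6  5.4 15.1]
top 158 31 zmax 31.197487952385153 y [-7.5  3.9 14.2]
top 164 16 zmax 30.433009011174743 y [-4.5  6.9 13.7]
top 170 0 zmax 10.384782330563693 y 
top 176 75 zmax 32.86742141620014 y [-29.6   2.4  32.4]
top 182 26 zmax 32.34473462785292 y [-31.4  -5.8  31. ]
top 188 0 zmax 2.967366893649341 y 
top 194 0 zmax 4.313860911056491 y 
8.9167 [-95.5   3.8 233.5] [-0.8  0.3 -0.4] -0.0013053583792001669
```

View pics/scene10c.png

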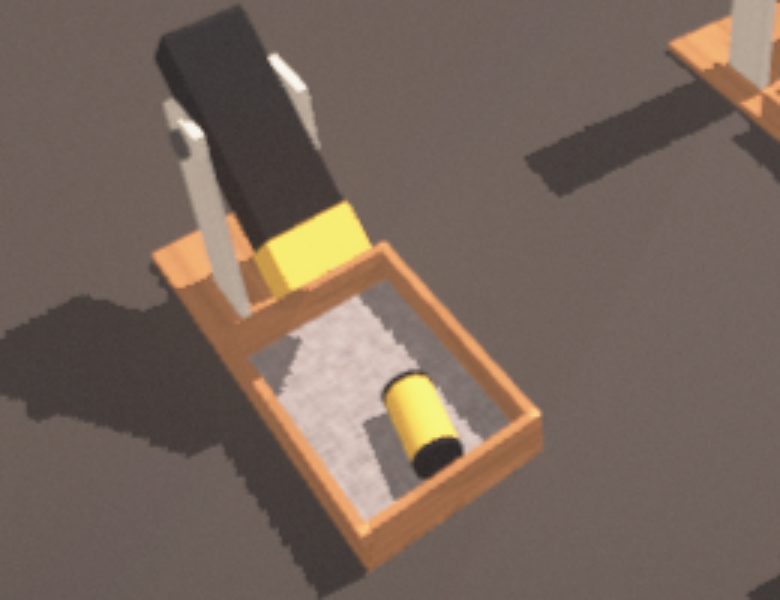

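View pics/top10.png

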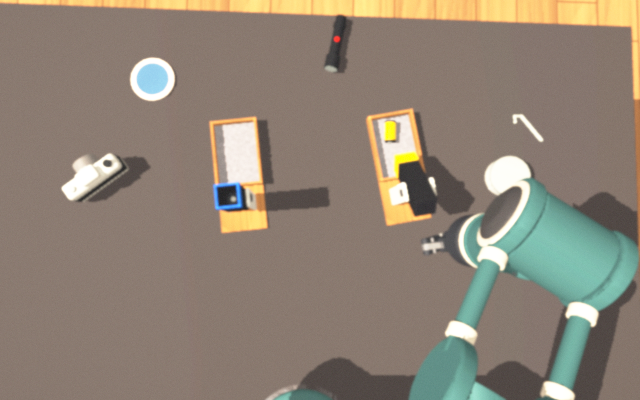

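The cassette now lies flat: its top is level at about 30 mm from x≈120 to 170, inside the tray. The blue mouth is still at (229,197), the same as at the start. The arm is clear, so I'm handing in.

```bash
python3 -c "
from workcell import bot
print(bot.read_state()['joint_vel'].round(3)); print(bot.finish_job())"
```

```text
[ 0.014  0.023 -0.012 -0.    -0.001 -0.   ]
the job is handed in; nothing more can be done
None
```

The yellow cassette is out of its holder and lying flat in the catch tray. I handed the job in at about 9 s of the 42 s allowed.

- **Tipping:** I pushed the back of the yellow-banded holder with the closed fingertips, round to about 2.3 rad by the planned path. I never felt clear contact with the stop and did not measure the final tilt; the holder stays tipped.
- **Correction:** the cassette slid out, but the first check showed it propped at about 37° on the tray's far rim. I pushed that end back and down until it dropped flat.
- **Last checks:** both cameras show the cassette inside the tray, spanning x≈120–170 mm with its top level at about 30 mm (the top camera reads 1–3 mm higher). The blue-banded holder appears upright and unmoved, with its mouth at the same top-view pixel as at the start. The arm is well clear of everything, and the wrist force read at each step stayed under about 3 N.

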